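# Lock the pull-out stove shelf, load it, release it and slide it home

### The arm

A 6-joint arm with a two-finger parallel gripper is mounted at the origin on the work surface. World frame = base frame: x ahead of the robot, y to its left, z up, the work surface at z = 0. Lengths are in mm, angles in degrees, forces in N, time in s.
With the tool pointing down it reaches from about 300 to 850 mm from the base axis. Payload 4.2 kg.
Tool frame: the origin (TCP) lies at the very end of the fingers, on their centre line; the grasp point (between the pads) lies 19 mm behind it; z points along the fingers, y is the direction in which the jaws open and shut (so a half turn about z gives the same grasp; the last joint's range is limited). The gripper opens to 91 mm and grips with 3 to 60 N. Pads are 32 mm wide; open, the fingers measure 118 mm over their backs; the gripper's body (76 mm by 178 mm) begins 60 mm behind the grasp point.
Start: joints at [-1.146, 18.312, 89.639, -0, 72.044, -1.146], TCP at [575.016, 0, 213.976] pointing down, gripper open.
Joint ranges: [-177.97, 177.97], [-48.28, 115.42], [12.27, 149.76], [-77.06, 257.06], [2.81, 150.46], [-146.56, 146.56]. Speed limits (degrees/s): [147.25, 147.25, 180, 180, 180, 180].

### API

Orientations are given as [roll, pitch, yaw] about the fixed x, y, z axes, in that order (R = Rz(yaw) Ry(pitch) Rx(roll)).
In Python, from workcell import env gives the robot as it stands. The module is installed in compiled form; this text tells all that it offers.
- The arm moves only by the tool arm_command, never from a script. Its argument "targets" is a list of rows, each a list of 5 numbers: the closure, from 0 (fully open) to 1 (shut), then the shift along the tool's x, y, z each as a share of 50 cm, from -1 to 1, then the turn about the tool's z as a share of pi/4 rad, from -1 to 1. A call has 1 to 8 rows; each row is the pose to reach, as a shift and turn from the pose measured when the call began, along the tool's axes at that moment; what a row does not reach only later rows make up. A row lasts 1/12 s, in which the tool goes at most 41.7 mm and 7.16 degrees, less where a joint would pass 70% of its speed; a pose out of reach is approached as far as the arm can. A call with a number of a shift or a turn outside -1 to 1 is refused whole. A call with a gripper value outside its range is refused whole. The fingers move at their own pace and stop on an object; "squeeze" is the grip in N (left out, the last holds). Time passes only in rows, so rows that repeat a pose let the fingers close. It gives the time, the measured TCP pose, the force and the opening at its end, in the units of the state.
- env.state(): the state, without advancing time (a new reading comes with each control period).
- env.grab_frame(name): name is "scene" or "side" or "wrist"; returns the picture (480x640x3 uint8, red, green, blue); there is no depth.
- env.camera_params(name): a dict with "camera_matrix" (3x3 intrinsics, pixels), "R" (3x3) and "t" (3): a world point X has camera coordinates R X + t; the wrist camera has in their place "hand_eye" (4x4, takes a point from camera to tool coordinates, whose origin is the TCP and whose axes are the flange's). Camera axes: x right, y down, z forward; pixel columns grow to the right and rows downward; lengths in mm; the calibration is good to about 2 mm. A picture is of the moment at which its call begins: read the wrist's pose just before it. camera_params takes no time and is no camera call.
- env.job_done(): hands the job in, once; it reports no verdict.
The state is a dict: "time_s": time; "qpos": joint angles; "qvel": joint speeds; "effort": joint torques, N m; "ee_pos": TCP position; "ee_rot": TCP orientation; "force": force on the tool from outside, world axes, zero at the start; "torque": the same for the moment, N m; "gripper_width": finger opening in mm.
Only numpy, scipy, OpenCV 4.12 (cv2) and the standard library are available. Lean on these libraries where they do the work, as an engineer would, in place of code of your own. Each camera call takes 0.05 s, during which the arm holds its last target.

### The job

Kick the pull-out oak shelf's stop lever fully down so the shelf is locked, then stand the open flip-top container upright in the middle of the empty white tile on the shelf and let go of it. Then flick the stop lever fully up again to release the shelf, and push the shelf to the left (+y) until it is fully home, with the container, the spoon rest and the jar riding along on it upright. Leave everything else on the table where it is.

Things in the scene. Friction and masses are not known exactly. Their poses are not given: they have to be found in the camera images.
- stop_lever (a joint): Kickdown stop lever on the front (robot) side of the shelf; angle in rad. 0 = fully up (released: the paddle slants up towards the robot, 0.95 rad above level), 0.95 = fully down (locked: paddle level, its foot between two lugs of the fixed track, so the shelf cannot slide but for 3 mm of play). Starts near 0. Stiff friction hinge: stays where it is left, needs about 4 N at the paddle.
- lever_pad (a point): Point on the middle line of the paddle, 60 mm from the hinge axis. The paddle is a dark bar 24 mm wide, 8 mm thick (10 with its rubber), 80 mm long from the hinge axis. Fully up, its end is 47 mm in front of and 65 mm above the axis, so a push down starts there and moves outward on an arc. Down, it is level, 54 mm above the table, sides and underside free: pinch its 24 mm width from above to lift.
- lever_hinge (a point): Middle of the lever's hinge axis, 54 mm above the table; it slides with the shelf. Axes are the shelf's: y along the shelf and the hinge axis (the way home), x away from the robot (the paddle extends to -x of this frame, and is level when locked), z up.
- deck (a joint): Travel of the sliding shelf along its track in m: 0 = pulled out (start), 0.09 = fully home against the end stop. It slides in its own +y, with about 3 N of friction; blocked while the lever is down.
- deck_top (a point): Centre of the top surface of the sliding oak shelf, 60 mm above the table. Shelf 150 mm deep (x), 340 mm long (y), with a rail 30 mm high and 10 mm thick at the back edge and an end board 12 mm thick, 55 mm high at the -y end. It runs on a fixed steel track 170 x 440 mm, 38 mm high, which at the start shows 95 mm beyond the +y end. Axes: y along the shelf (the way home), z up.
- deck_end (a point): Middle of the outer face of the end board at the shelf's -y end, 92 mm above the table (the face is 150 mm wide in x and spans 60 to 115 mm in height): push here in the shelf's +y to slide it home. Axes as deck_top.
- tile: Loose square white ceramic tile 90 x 90 x 8 mm lying on the shelf, empty at the start: the container's place. Origin at the centre of its underside. It may lie in any of three places along the shelf, 107 mm apart.
- container_center (a point): Centre (half-way up, 50 mm above its foot) of the white plastic flip-top container, a box 56 mm (own x) by 78 mm (own y) by 100 mm high, open at the top, 0.28 kg; its open flip lid, 52 mm wide, stands up at the +y edge and leans outward by 0.35 rad, to 36 mm above the rim and 14 mm beyond the box. z is up. Stands on the table to the left at the start.
- spoon_rest: Loose white ceramic spoon rest on the shelf, a round dish 74 mm across and 14 mm high with a tab reaching 68 mm from the centre towards its -x. Origin at the centre of its underside.
- jar: Loose glass jar with steel lid on the shelf, 62 mm across, 85 mm high. Origin at the centre of its underside.
- pan: Bystander: black frying pan, 200 mm across, 42 mm high, on the table to the right; its handle runs 245 mm from the centre to its -x and rises to 65 mm. Origin at the centre of its underside.
- strainer: Bystander: steel spider strainer lying on the table at the far left, basket 110 mm across, 27 mm high, handle to 280 mm along its -x. Origin under the basket's centre.
- mill: Bystander: turned dark wood pepper mill, 54 mm across, 170 mm high, behind the container. Origin at the centre of its underside.
- canister: Bystander: small steel canister, 54 mm across, 70 mm high, near the robot on the left. Origin at the centre of its underside.
- mug: Bystander: blue ceramic mug, 76 mm across, 85 mm high, handle at its +y, near the robot on the right. Origin at the centre of its underside.
Things that resemble listed ones, but are neither listed nor needed, are in the scene too. What is shaped like the spoon_rest but brown or red is not meant.

How it is judged (in metres and radians):
On the way, in this order (a step that is already met when the one before it is completed fails the run):
1. the stop lever is fully down with the shelf still pulled out (value of joint stop_lever above 0.83 rad and value of joint deck below 0.012 m), for 0.2 s.
2. with the lever still down, the container stands upright on the tile on the shelf, let go of (value of joint stop_lever above 0.83 rad and horizontal distance between container_center and tile below 0.022 m and z of container_center in the frame of tile between 0.052 and 0.064 m and angle between container_center's own z axis and vertical below 0.1 rad and contact force between the fingers and container below 0.1 N), for 0.3 s.
3. the stop lever is up again, before the shelf is moved (value of joint stop_lever below 0.25 rad and value of joint deck below 0.02 m), for 0.1 s.
At the end, for the whole second after the job is handed in: Shelf home (over 84 of 90 mm), lever up (under 0.25 rad), container at rest, upright within 0.1 rad, centred on the tile within 22 mm; tile flat on the shelf, jar and spoon rest upright within 0.1 rad, each of the three 60 to 120 mm from where it began (value of joint deck above 0.084 m and value of joint stop_lever below 0.25 rad and horizontal distance between container_center and tile below 0.022 m and z of container_center in the frame of tile between 0.052 and 0.064 m and angle between each of container_center, jar, spoon_rest's own z axis and vertical below 0.1 rad and linear speed of container below 0.02 m/s and z of tile in the frame of deck_top between -0.005 and 0.005 m and distance of tile from where it was at the start of the episode between 0.06 and 0.12 m and distance of jar from where it was at the start of the episode between 0.06 and 0.12 m and distance of spoon_rest from where it was at the start of the episode between 0.06 and 0.12 m); the robot touches nothing.
It fails at once if the container is tipped by more than 0.6 rad (angle between container_center's own z axis and vertical above 0.6 rad).
It fails at once if the jar or the spoon rest is tipped by more than 0.4 rad (angle between any of jar, spoon_rest's own z axis and vertical above 0.4 rad).
It fails at once if a bystander on the table (pan, strainer, mill, canister, mug) is moved by more than 25 mm (distance of any of pan, strainer, mill, canister, mug from where it was at the start of the episode above 0.025 m).
It also fails if it takes over 72 s, if anything falls off the work surface, if the arm or the gripper's body presses on something with over 40 N, if the wrist force passes 120 N, or if a joint passes its speed limit or range.

## Working session

There is one attempt and no reset: what is moved stays moved. The work goes in short steps, Python scripts to look and compute and a tool call to move; the robot and the scene stay as the last step left them, time stands still between calls to the robot, and variables do not carry over. Pictures are saved under pics/ and viewed, and the job is handed in when it is done.

Besides the shell and the picture viewer there is one more tool, called after ">>>" by a JSON object that holds its "op" and its "data". arm_command: Moves the arm, as the interface text tells. Shift numbers are shares of 50 cm and turn numbers shares of pi/4 rad, none past 1 either way. Its arguments: {"type":"object","properties":{"targets":{"type":"array"},"squeeze":{"type":"number"}},"required":["targets"]}

```bash
mkdir -p pics
python3 - <<'E'
from workcell import env
import cv2, numpy as np
for n in ("scene","side","wrist"):
    im=env.grab_frame(n); cv2.imwrite(f"pics/{n}0.png",im[:,:,::-1]); 
    p=env.camera_params(n); print(n,{k:np.round(v,3).tolist() for k,v in p.items()})
print(env.state())
E
```

```text
scene {'camera_matrix': [[484.664, 0.0, 323.48], [0.0, 484.664, 236.124], [0.0, 0.0, 1.0]], 'R': [[0.505, 0.863, 0.007], [0.689, -0.399, -0.605], [-0.52, 0.31, -0.796]], 't': [-290.396, -305.938, 1600.716]}
side {'camera_matrix': [[441.313, 0.0, 317.591], [0.0, 441.313, 237.054], [0.0, 0.0, 1.0]], 'R': [[0.996, -0.093, 0.012], [-0.047, -0.604, -0.795], [0.081, 0.791, -0.606]], 't': [-548.186, 109.138, 1121.826]}
wrist {'camera_matrix': [[413.534, 0.0, 311.863], [0.0, 413.534, 241.366], [0.0, 0.0, 1.0]], 'hand_eye': [[-0.001, -0.96, -0.281, 81.553], [1.0, -0.001, 0.0, 0.252], [-0.001, -0.281, 0.96, -170.348], [0.0, 0.0, 0.0, 1.0]]}
{'time_s': 0.15, 'qpos': array([-1.14483018e+00,  1.83431771e+01,  8.96902337e+01,  9.57645547e-04,
        7.20417793e+01, -1.14761286e+00]), 'qvel': array([ 0.01935804, -0.09769513, -0.1892044 ,  0.03368265,  0.02628781,
        0.00405591]), 'effort': array([-5.72294630e-04, -4.12774551e+01, -2.32154489e+01,  7.26667210e-02,
        4.33494255e-02, -9.00343002e-05]), 'ee_pos': array([5.74632951e+02, 2.43325896e-02, 2.13314688e+02]), 'ee_rot': array([-1.79924843e+02, -2.41634935e-03,  9.00024852e+01]), 'force': array([-0.59202652,  0.83751694, -0.34821618]), 'torque': array([ 0.04144032,  0.0056893 , -0.02570747]), 'gripper_width': 91.15678347357945}
```

View pics/scene0.png

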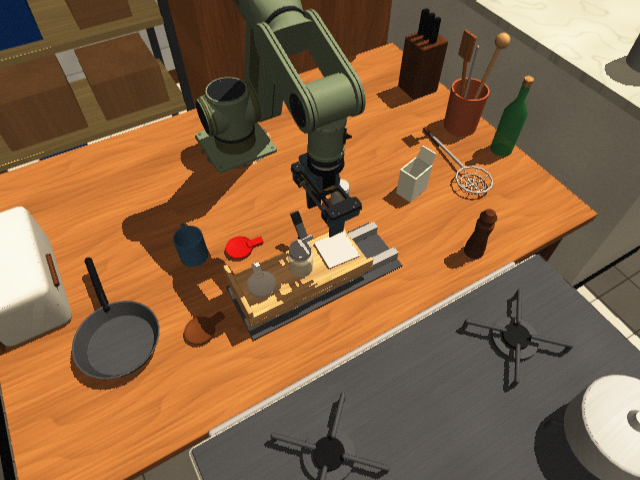

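View pics/side0.png

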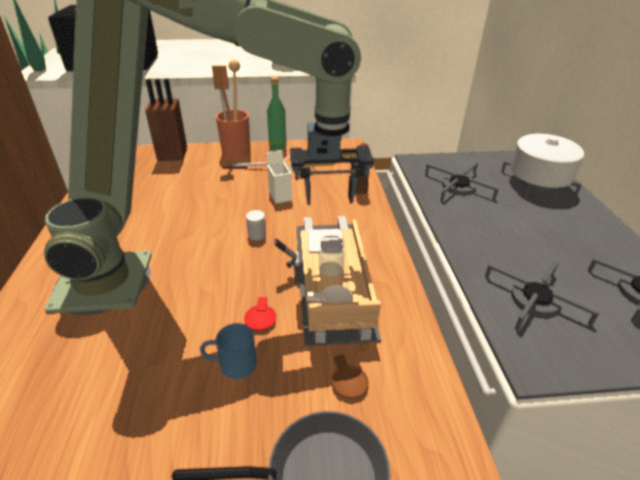

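View pics/wrist0.png

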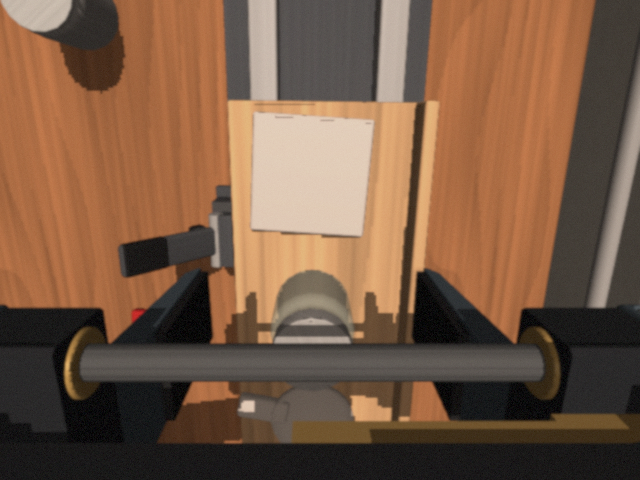

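```bash
cat > h.py <<'E'
from workcell import env
import cv2, numpy as np
from scipy.spatial.transform import Rotation as Ro
def ray(cam,uv,st=None):
    p=env.camera_params(cam); K=np.array(p['camera_matrix']); d=np.linalg.inv(K)@[uv[0],uv[1],1]
    if cam=='wrist':
        st=st or env.state(); R=Ro.from_euler('xyz',st['ee_rot'],degrees=True).as_matrix(); H=np.array(p['hand_eye'])
        return R@H[:3,3]+np.array(st['ee_pos']), R@H[:3,:3]@d
    R=np.array(p['R']); t=np.array(p['t']); return -R.T@t, R.T@d
def onz(cam,uv,z,st=None):
    o,d=ray(cam,uv,st); return o+d*(z-o[2])/d[2]
def two(c1,u1,c2,u2):
    o1,d1=ray(c1,u1);o2,d2=ray(c2,u2)
    s=np.linalg.lstsq(np.stack([d1,-d2],1),o2-o1,rcond=None)[0]
    a=o1+s[0]*d1;b=o2+s[1]*d2; return (a+b)/2,np.linalg.norm(a-b)
def proj(cam,X,st=None):
    p=env.camera_params(cam);K=np.array(p['camera_matrix'])
    if cam=='wrist':
        st=st or env.state(); R=Ro.from_euler('xyz',st['ee_rot'],degrees=True).as_matrix(); H=np.array(p['hand_eye'])
        c=np.linalg.inv(H)@np.r_[R.T@(np.array(X)-st['ee_pos']),1]; c=c[:3]
    else: c=np.array(p['R'])@X+np.array(p['t'])
    u=K@c; return u[:2]/u[2]
def crop(src,out,x,y,w,h,s):
    im=cv2.imread(src)[y:y+h,x:x+w]; cv2.imwrite(out,cv2.resize(im,None,fx=s,fy=s,interpolation=cv2.INTER_CUBIC))
E
python3 - <<'E'
from h import *
np.set_printoptions(precision=1,suppress=True)
im=cv2.imread('pics/wrist0.png')
g=cv2.inRange(im,(185,185,195),(255,255,255)); 
c=max(cv2.findContours(g[90:250,220:400],cv2.RETR_EXTERNAL,cv2.CHAIN_APPROX_SIMPLE)[0],key=cv2.contourArea)
print('tile',cv2.minAreaRect(c), cv2.contourArea(c))
q=cv2.boxPoints(cv2.minAreaRect(c))+[220,90]
w=[onz('wrist',u,68) for u in q]; print(q,np.array(w),np.mean(w,0))
for n,u in dict(shelfL_top=(230,102),rail_r=(438,103),shelfL_b=(240,300)).items(): print(n,onz('wrist',u,60))
for n,u in dict(endA=(121,245),endB=(125,276)).items(): print(n,onz('wrist',u,119))
for n,u in dict(hin=(215,235),).items(): print(n,onz('wrist',u,54))
crop('pics/wrist0.png','pics/w0c.png',100,80,350,240,2.2)
crop('pics/scene0.png','pics/s0c.png',380,130,140,110,5)
crop('pics/side0.png','pics/d0c.png',230,130,150,110,5)
E
```

```text
tile ((91.8144302368164, 49.8092041015625), (114.7585220336914, 45.23647689819336), 3.9182491302490234) 2022.0
[[253.  158.5]
 [256.1 113.3]
 [370.6 121.2]
 [367.5 166.3]] [[530.6  54.   68. ]
 [534.2  86.4  68. ]
 [617.9  80.9  68. ]
 [616.9  48.2  68. ]] [574.9  67.4  68. ]
shelfL_top [514.1  94.6  60. ]
rail_r [668.5  93.8  60. ]
shelfL_b [513.6 -65.2  60. ]
endA [447.2   1.6 119. ]
endB [447.1 -20.6 119. ]
hin [494.7  -9.5  54. ]
```

View pics/w0c.png

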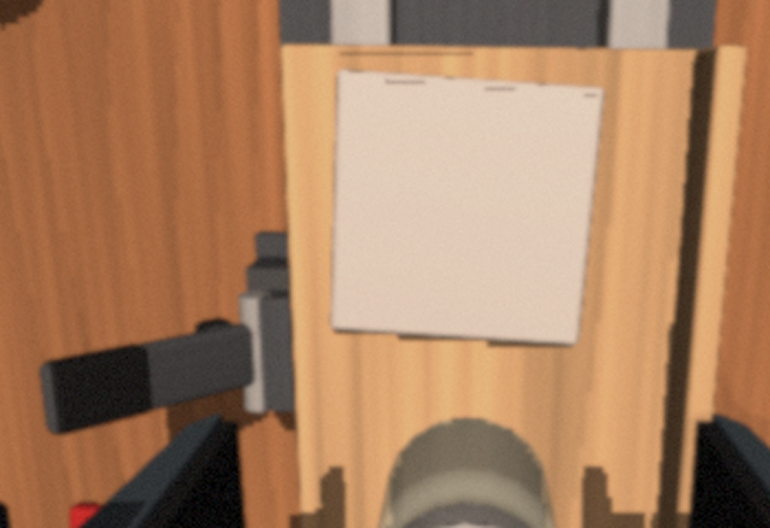

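View pics/s0c.png

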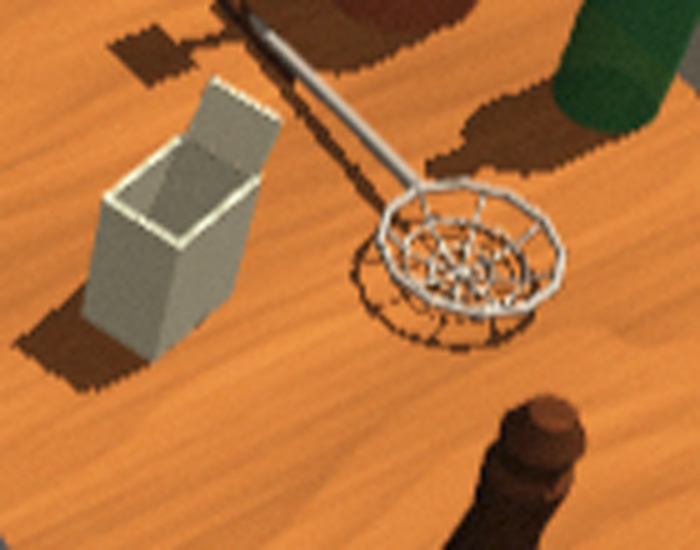

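View pics/d0c.png

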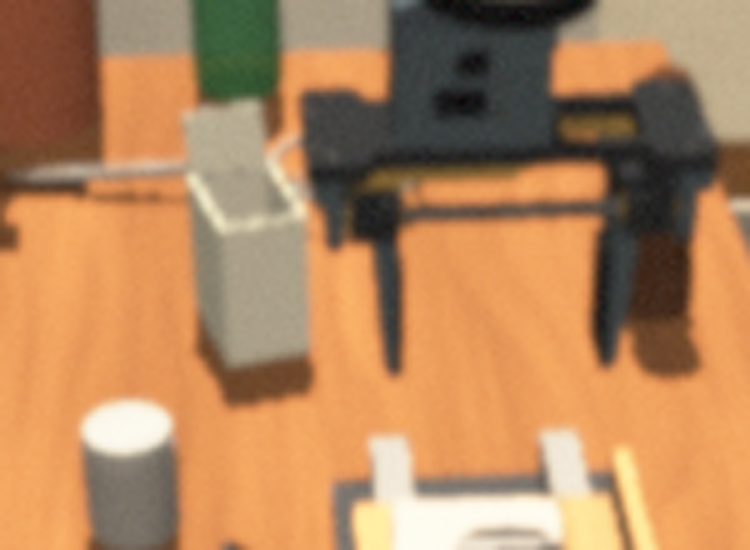

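```bash
python3 - <<'E'
from h import *
np.set_printoptions(precision=1,suppress=True)
st=env.state()
w=np.array([onz('wrist',u,68) for u in [(254.5,111.8),(373.6,120.9),(362.3,236.4),(251.4,230)]]); print(w,w.mean(0), 'sides',[np.linalg.norm(w[i]-w[i-1]) for i in range(4)])
print('yaw',[np.degrees(np.arctan2(*(w[i]-w[j])[[1,0]])) for i,j in((1,0),(2,3),(0,3),(1,2))])
r=np.array([onz('scene',u,100) for u in [(401,169.6),(416,179),(432,166),(416.6,157.6)]]); print('rim',r,r.mean(0),[np.linalg.norm(r[i]-r[i-1]) for i in range(4)])
r=np.array([onz('side',u,100) for u in [(230+218/5,130+228/5),(230+303/5,130+213/5),(230+265/5,130+160/5)]]); print('rim side',r,[np.linalg.norm(r[i]-r[i-1]) for i in range(3)], (r[0]+r[2])/2)
print('lid top',two('scene',(380+250/5,130+98/5),'side',(230+225/5,130+107/5)))
for n,u,z in (('canister',(230+128/5,130+430/5),70),('milltop',(230+670/5,130+60/5),170)): print(n,onz('side',u,z))
print('mill',onz('scene',(487,213),168),'scanister',onz('scene',(344,186),70))
print('jar lid',onz('scene',(300,249),85+60), onz('scene',(262,268),74))
print('board?',[onz('scene',u,115) for u in ((226,264),(247,305))])
E
python3 - <<'E'
import sys; sys.path.insert(0,'.')
from h import *
crop('pics/side0.png','pics/d1c.png',250,205,150,150,4)
crop('pics/scene0.png','pics/s1c.png',210,190,200,150,4)
E
```

```text
[[533.1  87.5  68. ]
 [620.1  81.1  68. ]
 [614.8  -6.8  68. ]
 [527.1  -1.5  68. ]] [573.8  40.1  68. ] sides [np.float64(89.22192867253058), np.float64(87.26877854322353), np.float64(88.04312604492883), np.float64(87.84281154768175)]
yaw [np.float64(-4.213817356095327), np.float64(-3.4412310571807345), np.float64(86.16605385288116), np.float64(86.53952505120718)]
rim [[446.9 332.1 100. ]
 [498.5 346.9 100. ]
 [479.8 418.5 100. ]
 [429.6 400.9 100. ]] [463.7 374.6 100. ] [np.float64(70.97876811882612), np.float64(53.65198454099589), np.float64(73.9468299655825), np.float64(53.26815055826547)]
rim side [[444.3 326.7 100. ]
 [497.2 341.7 100. ]
 [475.9 413.4 100. ]] [np.float64(92.29467108207172), np.float64(54.97385208947019), np.float64(74.81759899089427)] [460.1 370.1 100. ]
lid top (array([450.7, 426. , 134. ]), np.float64(3.990213093511848))
canister [390.2 155.4  70. ]
milltop [732.7 395.5 170. ]
mill [728.4 380.4 168. ] scanister [396.3 172.3  70. ]
jar lid [577.2 -67.9 145. ] [ 534.9 -155.9   74. ]
board? [array([ 507.2, -234.7,  115. ]), array([ 635.2, -238.4,  115. ])]
```

View pics/d1c.png

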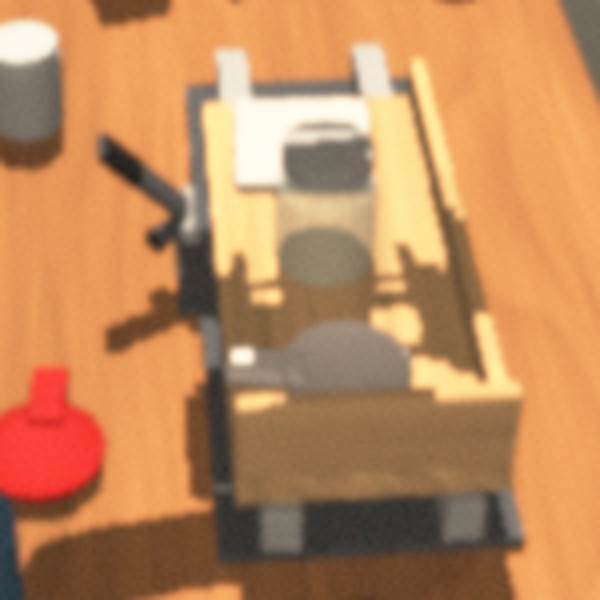

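View pics/s1c.png

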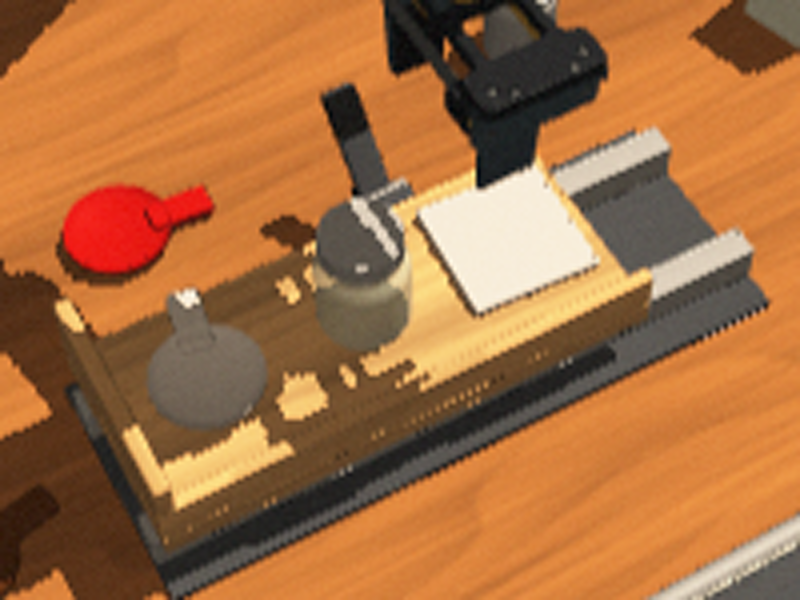

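>>> {"op": "arm_command", "data": {"targets": [[1, -0.02, -0.09, 0.02, 0], [1, -0.02, -0.17, 0.05, 0], [1, -0.02, -0.24, 0.1, 0], [1, -0.02, -0.27, 0.14, 0], [1, -0.02, -0.27, 0.15, 0], [1, -0.02, -0.27, 0.15, 0], [1, -0.02, -0.27, 0.15, 0]], "squeeze": 20}}

```text
time_s: 0.73
ee_pos: [440.8, -10.1, 139.0]
ee_rot: [180.0, 0.0, 90.0]
force: [1.0, 0.8, 0.8]
gripper_width: 47.3
```

Run:
```python
from h import *
np.set_printoptions(precision=1,suppress=True)
im=env.grab_frame('scene'); cv2.imwrite('pics/scene1.png',im[:,:,::-1]); im=env.grab_frame('side'); cv2.imwrite('pics/side1.png',im[:,:,::-1])
print(two('scene',(295,212.5),'side',(275.8,241)))
s=env.state();print(s['time_s'],s['ee_pos'],s['ee_rot'],s['gripper_width'],s['force'])
print(proj('scene',s['ee_pos']),proj('side',s['ee_pos']))
a=cv2.imread('pics/scene1.png')[160:280,240:390];b=cv2.imread('pics/side1.png')[190:310,230:380]
cv2.imwrite('pics/c1.png',np.hstack([cv2.resize(a,(400,320)),cv2.resize(b,(400,320))]))
```

```text
(array([444.4, -11.8, 108.9]), np.float64(2.7051552376917))
0.8333 [441.9 -10.1 139.6] [179.9   0.   90. ] 39.48369754046599 [ 0.7 -0.6  0.3]
[294.6 204.5] [273.8 230.1]
```

View pics/c1.png

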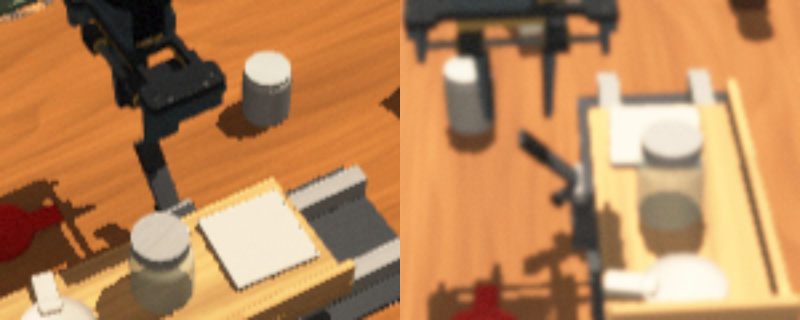

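>>> {"op": "arm_command", "data": {"targets": [[1, 0, 0, 0, 0], [1, 0, 0, 0.005, 0], [1, 0, 0, 0.01, 0], [1, 0, 0, 0.015, 0], [1, 0, 0, 0.02, 0], [1, 0, 0, 0.02, 0]]}}

```text
time_s: 1.33
ee_pos: [441.4, -10.0, 129.0]
ee_rot: [180.0, 0.0, 90.0]
force: [-0.1, -0.3, -0.0]
gripper_width: 1.0
```

>>> {"op": "arm_command", "data": {"targets": [[1, 0, -0.004, 0.02, 0], [1, 0, -0.008, 0.04, 0], [1, 0, -0.012, 0.06, 0], [1, 0, -0.016, 0.08, 0], [1, 0, -0.02, 0.1, 0], [1, 0, -0.024, 0.12, 0], [1, 0, -0.028, 0.13, 0], [1, 0, -0.03, 0.138, 0]]}}

```text
time_s: 2.0
ee_pos: [427.2, -10.1, 59.9]
ee_rot: [179.9, 0.0, 90.0]
force: [1.4, -0.1, 1.8]
gripper_width: 0.8
```

Run:
```python
from h import *
np.set_printoptions(precision=1,suppress=True)
im=env.grab_frame('scene'); cv2.imwrite('pics/scene2.png',im[:,:,::-1]); im=env.grab_frame('side'); cv2.imwrite('pics/side2.png',im[:,:,::-1])
s=env.state();print(s['time_s'],s['ee_pos'],s['ee_rot'],s['gripper_width'],s['force'])
a=cv2.imread('pics/scene2.png')[160:280,240:390];b=cv2.imread('pics/side2.png')[190:310,230:380]
cv2.imwrite('pics/c2.png',np.hstack([cv2.resize(a,(400,320)),cv2.resize(b,(400,320))]))
```

```text
2.1 [426.2 -10.   59.7] [-180.    0.   90.] 0.6904892330268655 [-0.6 -0.4  0.9]
```

View pics/c2.png

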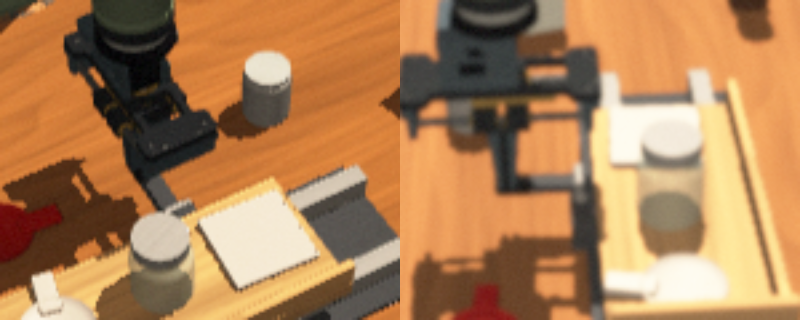

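>>> {"op": "arm_command", "data": {"targets": [[1, 0, 0, 0.006, 0], [1, 0, 0, 0.01, 0], [1, 0, 0, 0.012, 0], [1, 0, 0, 0.012, 0]]}}

```text
time_s: 2.43
ee_pos: [426.4, -10.1, 56.9]
ee_rot: [180.0, 0.0, 90.0]
force: [-8.5, 1.4, 32.4]
gripper_width: 0.6
```

>>> {"op": "arm_command", "data": {"targets": [[1, 0, 0, -0.07, 0], [1, 0, 0, -0.15, 0], [0, 0.06, 0.02, -0.2, 0], [0, 0.13, 0.03, -0.23, 0], [0, 0.2, 0.04, -0.26, -0.1], [0, 0.27, 0.05, -0.29, -0.2], [0, 0.34, 0.06, -0.32, -0.3], [0, 0.41, 0.07, -0.34, -0.31]]}}

```text
time_s: 3.1
ee_pos: [461.4, 196.8, 228.6]
ee_rot: [179.9, 0.0, 104.1]
force: [0.7, 0.0, 0.2]
gripper_width: 37.5
```

Run:
```python
from h import *
np.set_printoptions(precision=1,suppress=True)
for n in ('side','wrist'): cv2.imwrite(f'pics/{n}3.png',env.grab_frame(n)[:,:,::-1])
s=env.state();print(s['time_s'],s['ee_pos'],s['ee_rot'],s['gripper_width'],s['force'])
b=cv2.imread('pics/side3.png')[190:310,230:380];a=cv2.imread('pics/wrist3.png')
cv2.imwrite('pics/c3.png',np.hstack([cv2.resize(a,(440,330)),cv2.resize(b,(360,330))]))
```

```text
3.2 [462.8 199.6 228.6] [179.7  -0.1 104.2] 45.4901187359152 [-0.4 -0.5  0.4]
```

View pics/c3.png

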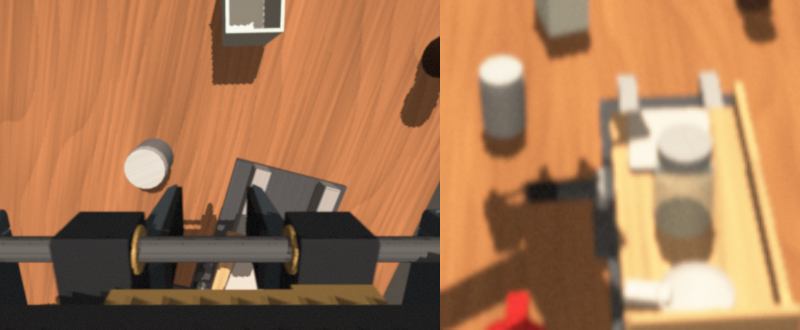

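>>> {"op": "arm_command", "data": {"targets": [[0, 0.08, 0.03, 0, 0], [0, 0.15, 0.05, 0, 0], [0, 0.17, 0.06, 0, 0], [0, 0.17, 0.06, 0, 0]]}}

```text
time_s: 3.53
ee_pos: [470.9, 291.0, 228.0]
ee_rot: [179.8, -0.1, 104.4]
force: [-0.7, 0.2, 0.1]
gripper_width: 72.4
```

Run:
```python
from h import *
np.set_printoptions(precision=1,suppress=True)
s=env.state()
cv2.imwrite(f'pics/wrist4.png',env.grab_frame('wrist')[:,:,::-1])
print(s['time_s'],s['ee_pos'],s['ee_rot'],s['gripper_width'],s['qvel'])
print(proj('wrist',[462,372,100],s))
```

```text
3.5333 [470.9 291.  228. ] [179.8  -0.1 104.4] 72.35591008462173 [-2.7 -1.7  2.8 -1.8  1.2 -1.3]
[326.3 121.7]
```

View pics/wrist4.png

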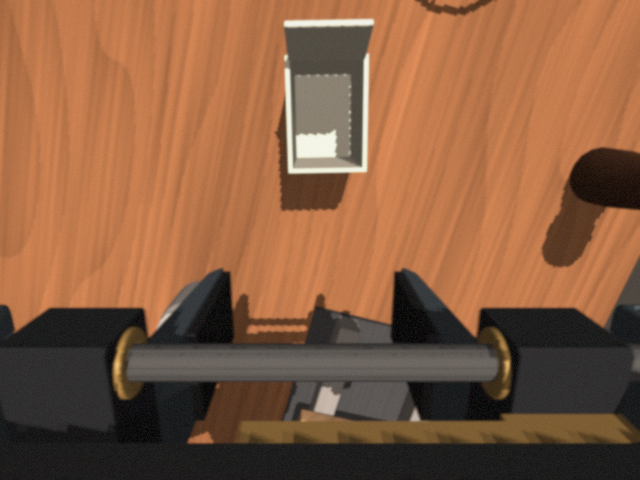

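Run:
```python
from h import *
np.set_printoptions(precision=1,suppress=True)
s=env.state()
r=np.array([onz('wrist',u,100,s) for u in [(288,173),(367,172),(368,56),(286,57)]])
print(r,r.mean(0),[np.linalg.norm(r[i]-r[i-1]) for i in range(4)])
fx=(r[1]-r[0]);print(np.degrees(np.arctan2(fx[1],fx[0])))
R=Ro.from_euler('xyz',s['ee_rot'],degrees=True).as_matrix()
ey=np.array([-np.sin(np.radians(14)),np.cos(np.radians(14)),0])
for c in (r.mean(0),(r[0]+r[1])/2+39*ey): print(c,R.T@(c-s['ee_pos']), s['gripper_width'])
```

```text
[[444.1 329.  100. ]
 [498.8 343.7 100. ]
 [477.7 417.4 100. ]
 [425.  403.3 100. ]] [461.4 373.4 100. ] [np.float64(76.658188353888), np.float64(56.64780157080231), np.float64(76.6445769265004), np.float64(54.53224132620674)]
14.99709113411368
[461.4 373.4 100. ] [ 83.7  11.5 128.1] 76.32329647167091
[462.  374.2 100. ] [ 84.4  12.3 128.1] 76.32329647167091
```

>>> {"op": "arm_command", "data": {"targets": [[0, 0.08, 0.015, 0, -0.01], [0, 0.155, 0.024, 0.04, -0.01], [0, 0.16, 0.024, 0.11, -0.01], [0, 0.16, 0.024, 0.19, -0.01], [0, 0.16, 0.024, 0.26, -0.01], [0, 0.16, 0.024, 0.31, -0.01], [0, 0.16, 0.024, 0.332, -0.01], [0, 0.16, 0.024, 0.332, -0.01]]}}

```text
time_s: 4.25
ee_pos: [461.6, 367.0, 59.5]
ee_rot: [-179.8, 0.1, 104.7]
force: [-0.7, 0.1, 0.9]
gripper_width: 91.3
```

>>> {"op": "arm_command", "data": {"targets": [[0.5, 0, 0, 0, 0], [1, 0, 0, 0, 0], [1, 0, 0, 0, 0], [1, 0, 0, 0, 0], [1, 0, 0, 0, 0], [1, 0, 0, 0, 0], [1, 0, 0, 0, 0]], "squeeze": 20}}

```text
time_s: 4.83
ee_pos: [462.2, 367.3, 60.5]
ee_rot: [-180.0, 0.1, 104.7]
force: [0.6, -0.7, 4.6]
gripper_width: 56.1
```

Run:
```python
from h import *
np.set_printoptions(precision=1,suppress=True)
for n in ('side','wrist'): cv2.imwrite(f'pics/{n}5.png',env.grab_frame(n)[:,:,::-1])
s=env.state();print(s['time_s'],s['ee_pos'],s['ee_rot'],s['gripper_width'],s['force'])
b=cv2.imread('pics/side5.png')[110:260,220:400];a=cv2.imread('pics/wrist5.png')
cv2.imwrite('pics/c5.png',np.hstack([cv2.resize(a,(400,300)),cv2.resize(b,(400,300))]))
```

```text
4.9333 [462.2 367.4  60.5] [-179.9    0.1  104.7] 55.94681897488699 [ 0.4 -1.1  6.4]
```

View pics/c5.png

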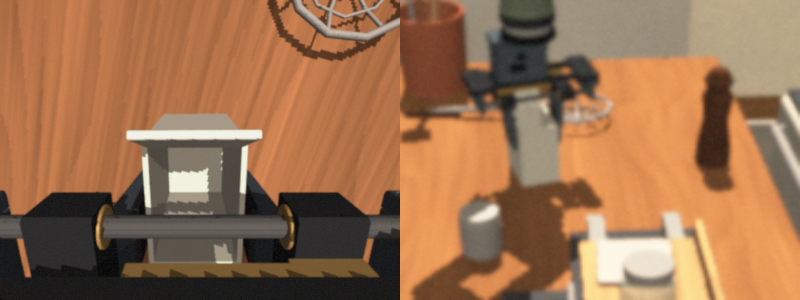

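>>> {"op": "arm_command", "data": {"targets": [[1, 0, 0, -0.01, 0], [1, 0, 0, -0.04, 0], [1, 0, 0, -0.08, 0], [1, 0, 0, -0.13, 0], [1, 0, 0, -0.18, 0], [1, 0, 0, -0.22, 0], [1, 0, 0, -0.24, 0], [1, 0, 0, -0.24, 0]]}}

```text
time_s: 5.6
ee_pos: [462.9, 368.3, 182.4]
ee_rot: [179.9, 0.0, 104.7]
force: [0.4, 0.4, -2.9]
gripper_width: 56.2
```

Run:
```python
from h import *
np.set_printoptions(precision=1,suppress=True)
for n in ('side','wrist'): cv2.imwrite(f'pics/{n}6.png',env.grab_frame(n)[:,:,::-1])
s=env.state();print(s['time_s'],s['ee_pos'],s['ee_rot'],s['gripper_width'],s['force'])
b=cv2.imread('pics/side6.png')[80:230,220:400];a=cv2.imread('pics/wrist6.png')
cv2.imwrite('pics/c6.png',np.hstack([cv2.resize(a,(400,300)),cv2.resize(b,(400,300))]))
# target for placing
R=Ro.from_euler('xyz',s['ee_rot'],degrees=True).as_matrix()
print('tool-frame shift', R.T@(np.array([573.8,40.1-6,200])-s['ee_pos']))
```

```text
5.7 [461.5 367.1 179.3] [-179.8    0.2  104.7] 55.78740908510006 [ 0.3 -0.8 -3.8]
tool-frame shift [-350.7   23.9  -19.8]
```

View pics/c6.png

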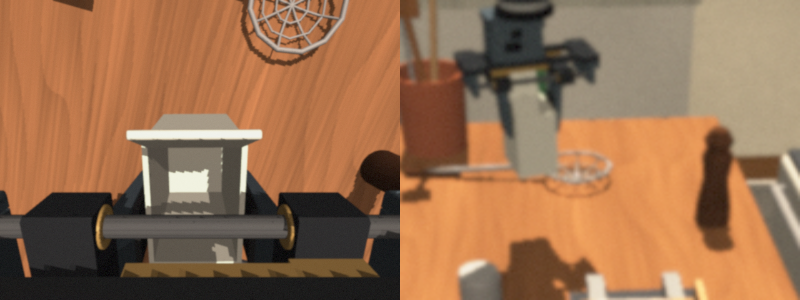

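>>> {"op": "arm_command", "data": {"targets": [[1, -0.03, 0, 0, 0], [1, -0.08, 0, 0, 0.05], [1, -0.14, 0, 0, 0.12], [1, -0.2, 0.01, 0, 0.2], [1, -0.26, 0.02, 0, 0.27], [1, -0.32, 0.02, 0, 0.32], [1, -0.38, 0.03, 0, 0.37], [1, -0.44, 0.03, 0, 0.37]]}}

```text
time_s: 6.37
ee_pos: [531.6, 155.9, 177.8]
ee_rot: [-179.7, 0.3, 88.0]
force: [0.9, 0.4, -3.1]
gripper_width: 55.7
```

Run:
```python
from h import *
np.set_printoptions(precision=1,suppress=True)
r=np.array([onz('scene',u,68) for u in [(314.5,244.5),(343.8,231.8),(359.5,255),(330,268)]]);print('tile scene',r.mean(0))
s=env.state();print(s['time_s'],s['ee_pos'],s['ee_rot'],s['gripper_width'],s['force'])
R=Ro.from_euler('xyz',s['ee_rot'],degrees=True).as_matrix()
print('tool-frame shift', R.T@(np.array([573.8,40.1-6,180])-s['ee_pos']))
```

```text
tile scene [576.9  38.7  68. ]
6.3667 [531.6 155.9 177.8] [-179.7    0.3   88. ] 55.65358098014996 [ 0.9  0.4 -3.1]
tool-frame shift [-120.2   46.4   -1.8]
```

>>> {"op": "arm_command", "data": {"targets": [[1, -0.04, 0.015, 0, 0], [1, -0.1, 0.04, 0, 0], [1, -0.16, 0.07, 0, 0], [1, -0.21, 0.09, 0.02, 0], [1, -0.24, 0.094, 0.04, 0], [1, -0.241, 0.095, 0.06, 0], [1, -0.241, 0.095, 0.07, 0], [1, -0.241, 0.095, 0.07, 0]]}}

```text
time_s: 7.03
ee_pos: [572.7, 33.6, 140.6]
ee_rot: [-179.4, 0.3, 88.0]
force: [-1.3, 0.2, -4.0]
gripper_width: 55.8
```

Run:
```python
from h import *
np.set_printoptions(precision=1,suppress=True)
for n in ('side','scene'): cv2.imwrite(f'pics/{n}7.png',env.grab_frame(n)[:,:,::-1])
s=env.state();print(s['time_s'],s['ee_pos'],s['ee_rot'],s['gripper_width'],s['force'])
b=cv2.imread('pics/side7.png')[150:300,240:420];a=cv2.imread('pics/scene7.png')[150:300,240:420]
cv2.imwrite('pics/c7.png',np.hstack([cv2.resize(a,(400,333)),cv2.resize(b,(400,333))]))
```

```text
7.1333 [574.2  34.4 142.7] [-179.6    0.3   88. ] 55.80756685739077 [ 1.   0.  -2.5]
```

View pics/c7.png

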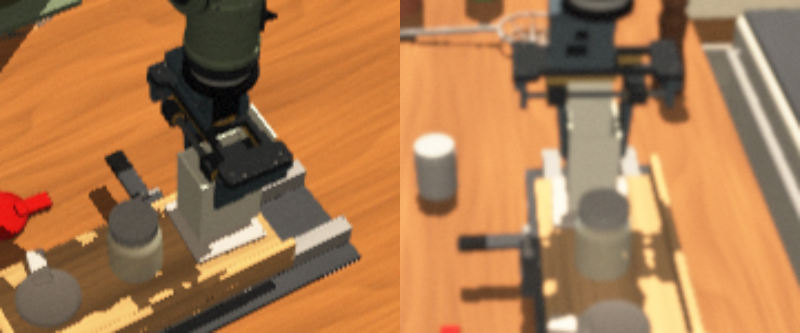

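>>> {"op": "arm_command", "data": {"targets": [[1, 0, 0, 0.008, 0], [1, 0, 0, 0.014, 0], [1, 0, 0, 0.02, 0], [1, 0, 0, 0.025, 0], [1, 0, 0, 0.028, 0], [1, 0, 0, 0.029, 0], [1, 0, 0, 0.029, 0]]}}

```text
time_s: 7.72
ee_pos: [573.9, 34.5, 128.6]
ee_rot: [-179.6, 0.3, 88.0]
force: [-1.8, -0.4, 0.5]
gripper_width: 56.0
```

>>> {"op": "arm_command", "data": {"targets": [[0.36, 0, 0, 0.001, 0], [0.3, 0, 0, 0.001, 0], [0.2, 0, 0, 0.001, 0], [0.1, 0, 0, 0.001, 0], [0, 0, 0, 0.001, 0], [0, 0, 0, 0.001, 0]]}}

```text
time_s: 8.22
ee_pos: [574.1, 34.4, 128.2]
ee_rot: [-179.7, 0.3, 88.0]
force: [-0.1, 0.3, -0.0]
gripper_width: 87.8
```

Run:
```python
from h import *
np.set_printoptions(precision=1,suppress=True)
for n in ('side','scene'): cv2.imwrite(f'pics/{n}8.png',env.grab_frame(n)[:,:,::-1])
s=env.state();print(s['time_s'],s['ee_pos'],s['ee_rot'],s['gripper_width'],s['force'])
b=cv2.imread('pics/side8.png')[150:300,240:420];a=cv2.imread('pics/scene8.png')[150:300,240:420]
cv2.imwrite('pics/c8.png',np.hstack([cv2.resize(a,(400,333)),cv2.resize(b,(400,333))]))
```

```text
8.3167 [574.   34.4 128.1] [-179.6    0.3   88. ] 90.91387277747779 [-0.2  0.5  0.5]
```

View pics/c8.png

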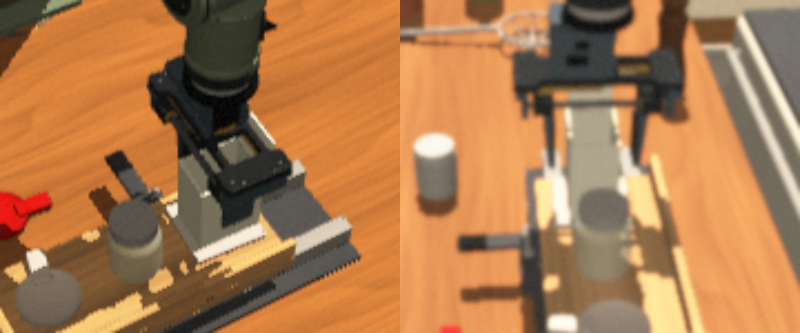

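>>> {"op": "arm_command", "data": {"targets": [[0, 0, 0, -0.05, 0], [0, 0, 0, -0.12, 0], [0, 0, 0, -0.19, 0], [0, -0.01, -0.05, -0.22, 0.15], [0, -0.03, -0.11, -0.22, 0.3], [0, -0.05, -0.17, -0.22, 0.45], [0, -0.07, -0.23, -0.22, 0.6], [0, -0.09, -0.28, -0.22, 0.75]]}}

```text
time_s: 8.98
ee_pos: [431.1, -5.5, 239.2]
ee_rot: [-179.8, 0.4, 54.0]
force: [0.8, 0.3, 0.2]
gripper_width: 91.4
```

>>> {"op": "arm_command", "data": {"targets": [[0, 0, 0, 0, 0.16], [0, 0, 0, 0, 0.32], [0, 0, 0, 0, 0.48], [0, 0, 0, 0, 0.64], [0, 0, 0, 0, 0.8], [0, 0, 0, 0, 0.95], [0, 0, 0, 0, 1], [0, 0, 0, 0, 1]]}}

```text
time_s: 9.65
ee_pos: [431.1, -5.5, 239.3]
ee_rot: [179.8, 0.4, 8.9]
force: [-0.0, 1.2, -0.2]
gripper_width: 91.5
```

Run:
```python
from h import *
np.set_printoptions(precision=1,suppress=True)
s=env.state();print(s['time_s'],s['ee_pos'],s['ee_rot'],s['gripper_width'],s['force'],s['qpos'])
for n in ('side','scene','wrist'): cv2.imwrite(f'pics/{n}9.png',env.grab_frame(n)[:,:,::-1])
```

```text
9.65 [431.1  -5.5 239.3] [179.8   0.4   8.9] 91.51086985084386 [-0.   1.2 -0.2] [ -2.1   4.4 104.   -0.3  72.   79.1]
```

View pics/wrist9.png

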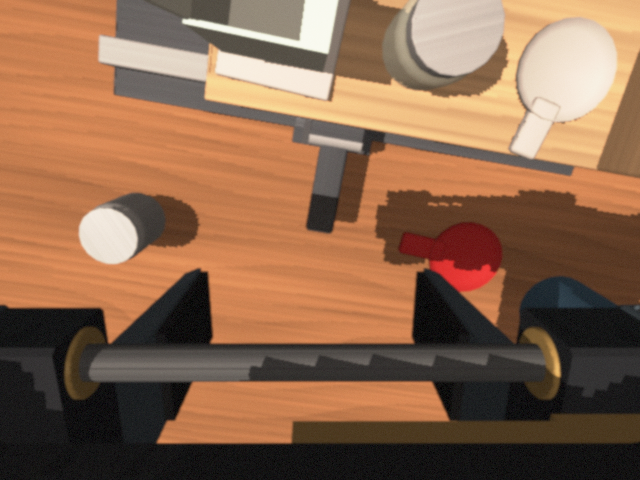

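View pics/scene9.png

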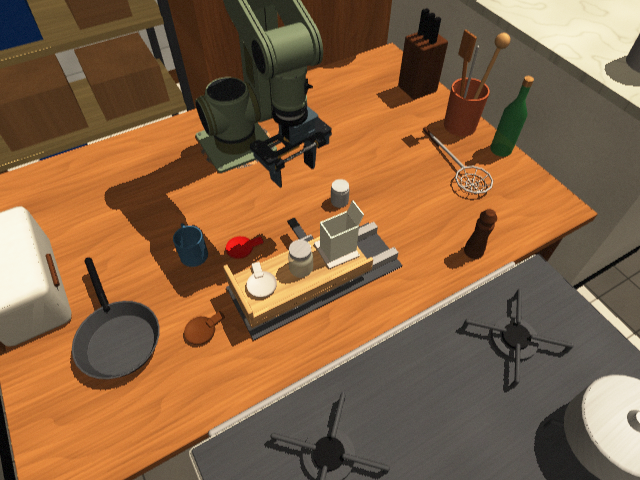

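Run:
```python
from h import *
np.set_printoptions(precision=1,suppress=True)
s=env.state()
for u,z in (((320,230),59),((308,228),59),((332,232),59),((333,150),59)): print(onz('wrist',u,z,s))
# container rim, scene
crop('pics/scene9.png','pics/c9.png',300,190,110,90,7)
R=Ro.from_euler('xyz',s['ee_rot'],degrees=True).as_matrix()
print(R.T@(np.array([432,-10.5,41])-s['ee_pos']))
```

```text
[418.9 -13.4  59. ]
[419.1  -2.7  59. ]
[418.8 -24.1  59. ]
[488.4 -12.9  59. ]
[  1.6   4.4 198.3]
```

View pics/c9.png

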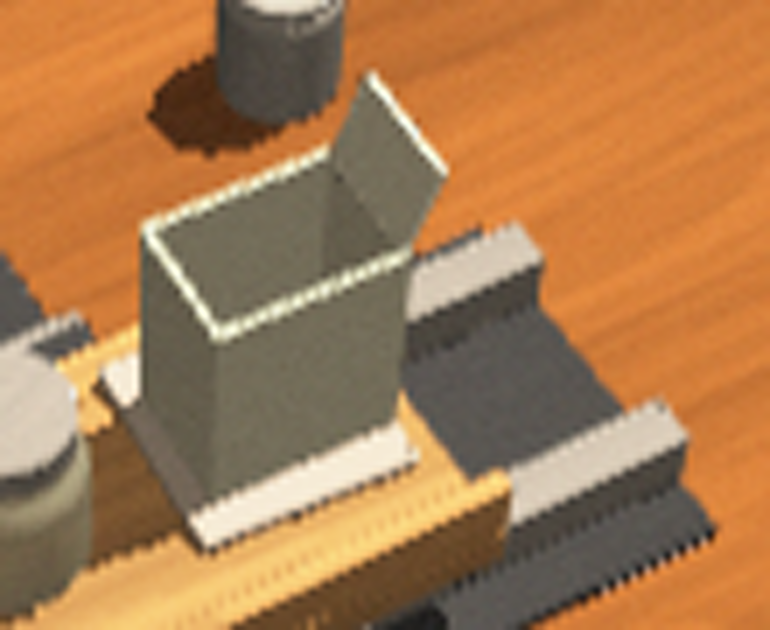

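>>> {"op": "arm_command", "data": {"targets": [[0.2, 0.004, 0.014, 0.05, 0.1], [0.2, 0.004, 0.014, 0.12, 0.2], [0.3, 0.004, 0.014, 0.2, 0.2], [0.3, 0.004, 0.014, 0.27, 0.2], [0.3, 0.004, 0.014, 0.33, 0.2], [0.3, 0.004, 0.014, 0.38, 0.2], [0.3, 0.004, 0.014, 0.398, 0.2], [0.3, 0.004, 0.014, 0.398, 0.2]]}}

```text
time_s: 10.47
ee_pos: [431.3, -12.9, 38.6]
ee_rot: [179.8, 0.7, 0.1]
force: [-0.7, -1.0, 1.6]
gripper_width: 64.1
```

Run:
```python
from h import *
np.set_printoptions(precision=1,suppress=True)
s=env.state();print(s['time_s'],s['ee_pos'],s['ee_rot'],s['gripper_width'],s['force'],s['qpos'])
for n in ('side','scene','wrist'): cv2.imwrite(f'pics/{n}10.png',env.grab_frame(n)[:,:,::-1])
b=cv2.imread('pics/side10.png')[180:330,230:410];a=cv2.imread('pics/wrist10.png')
cv2.imwrite('pics/c10.png',np.hstack([cv2.resize(a,(400,300)),cv2.resize(b,(400,300))]))
```

```text
10.4667 [431.3 -12.9  38.6] [179.8   0.7   0.1] 64.09050362907065 [-0.7 -1.   1.6] [ -3.   17.6 121.1  -0.4  41.9  87.2]
```

View pics/c10.png

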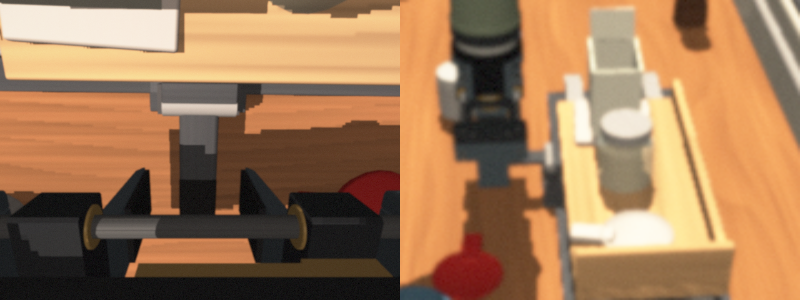

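Paddle is centred between the fingers in the wrist view. Pinching it.

>>> {"op": "arm_command", "data": {"targets": [[0.6, 0, 0, 0, 0], [1, 0, 0, 0, 0], [1, 0, 0, 0, 0], [1, 0, 0, 0, 0], [1, 0, 0, 0, 0], [1, 0, 0, 0, 0], [1, 0, 0, 0, 0], [1, 0, 0, 0, 0]], "squeeze": 20}}

```text
time_s: 11.28
ee_pos: [434.3, -13.1, 41.7]
ee_rot: [179.7, 0.2, 0.0]
force: [-0.4, -1.1, 2.3]
gripper_width: 23.6
```

>>> {"op": "arm_command", "data": {"targets": [[1, 0.001, 0, -0.014, 0], [1, 0.003, 0, -0.029, 0], [1, 0.008, 0, -0.043, 0], [1, 0.014, 0, -0.056, 0], [1, 0.021, 0, -0.068, 0], [1, 0.03, 0, -0.08, 0], [1, 0.04, 0, -0.09, 0], [1, 0.05, 0, -0.099, 0]]}}

```text
time_s: 11.95
ee_pos: [457.3, -13.0, 91.3]
ee_rot: [179.7, 0.5, 0.1]
force: [-5.0, -3.2, -3.3]
gripper_width: 23.9
```

>>> {"op": "arm_command", "data": {"targets": [[1, 0, 0, 0, 0], [1, 0.002, 0, -0.006, 0]]}}

```text
time_s: 12.12
ee_pos: [459.9, -13.0, 94.4]
ee_rot: [179.7, 0.3, 0.1]
force: [5.4, -2.4, -15.0]
gripper_width: 23.1
```

Run:
```python
from h import *
np.set_printoptions(precision=1,suppress=True)
for n in ('side','scene','wrist'): cv2.imwrite(f'pics/{n}11.png',env.grab_frame(n)[:,:,::-1])
s=env.state();print(s['time_s'],s['ee_pos'],s['ee_rot'],s['gripper_width'],s['force'])
b=cv2.imread('pics/side11.png')[180:330,230:410];a=cv2.imread('pics/wrist11.png')
cv2.imwrite('pics/c11.png',np.hstack([cv2.resize(a,(400,300)),cv2.resize(b,(400,300))]))
```

```text
12.2667 [460.4 -13.   94.9] [179.7   0.3   0.1] 23.665167004761756 [ 4.4 -1.8 -7.3]
```

View pics/c11.png

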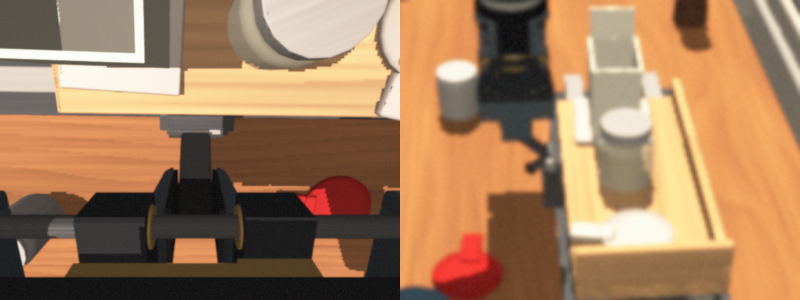

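>>> {"op": "arm_command", "data": {"targets": [[0.6, 0, 0, 0, 0], [0.55, 0, 0, 0, 0], [0.5, 0, 0, 0, 0], [0.5, 0, 0, -0.03, 0], [0.5, 0, 0, -0.09, 0], [0.5, 0, 0, -0.17, 0], [0.5, 0, 0, -0.24, 0], [0.5, 0, 0, -0.28, 0]]}}

```text
time_s: 12.93
ee_pos: [462.5, -12.1, 239.4]
ee_rot: [179.7, -0.1, 0.1]
force: [0.5, -0.4, -0.4]
gripper_width: 45.5
```

Run:
```python
from h import *
np.set_printoptions(precision=1,suppress=True)
s=env.state();print(s['time_s'],s['ee_pos'],s['ee_rot'],s['gripper_width'],s['force'])
for n in ('side','scene','wrist'): cv2.imwrite(f'pics/{n}12.png',env.grab_frame(n)[:,:,::-1])
b=cv2.imread('pics/side12.png')[180:360,210:410];a=cv2.imread('pics/scene12.png')[180:360,180:400]
cv2.imwrite('pics/c12.png',np.hstack([cv2.resize(a,(420,340)),cv2.resize(b,(378,340))]))
# end board outer face candidates, pan & mug
im=cv2.imread('pics/side12.png')
for n,u,z in(('pan',(329,465),42),('mug',(237,335),85)): print(n,onz('side',u,z))
print('pan scene',onz('scene',(117,340),42),onz('scene',(90,262),65))
for u in ((226,264),(160+0,0)): pass
```

```text
12.9333 [462.5 -12.1 239.4] [179.7  -0.1   0.1] 45.52011970206444 [ 0.5 -0.4 -0.4]
pan [ 519.1 -530.1   42. ]
mug [ 362.4 -281.8   85. ]
pan scene [ 526.  -529.5   42. ] [ 293.3 -524.5   65. ]
```

View pics/c12.png

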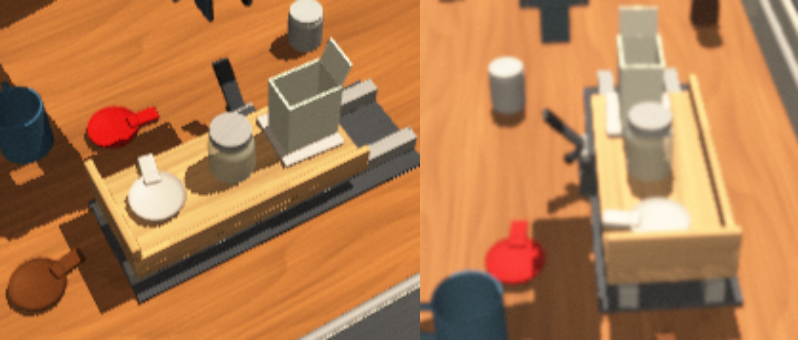

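View pics/wrist12.png

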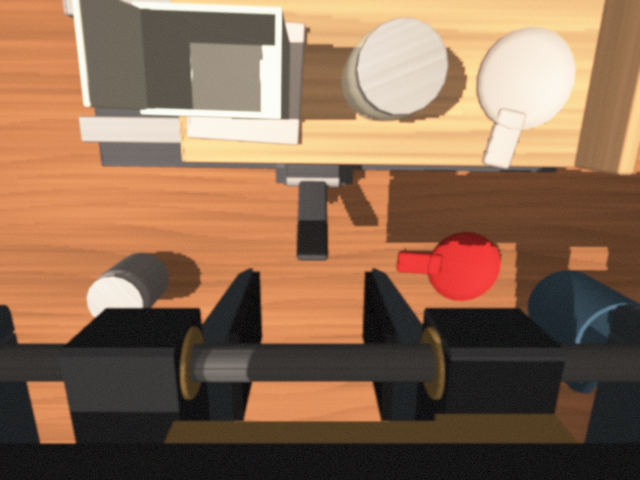

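>>> {"op": "arm_command", "data": {"targets": [[1, 0.02, 0.05, 0, 0], [1, 0.05, 0.12, 0, 0], [1, 0.08, 0.19, 0, 0], [1, 0.11, 0.26, 0, 0], [1, 0.14, 0.33, 0, 0], [1, 0.18, 0.4, 0, 0], [1, 0.21, 0.47, 0, 0], [1, 0.25, 0.53, 0, 0]]}}

```text
time_s: 13.75
ee_pos: [586.4, -278.8, 235.8]
ee_rot: [179.8, 0.3, 0.0]
force: [0.8, -0.4, 1.3]
gripper_width: -0.1
```

>>> {"op": "arm_command", "data": {"targets": [[1, 0.002, 0.01, 0.02, 0], [1, 0.002, 0.015, 0.08, 0], [1, 0.002, 0.015, 0.15, 0], [1, 0.002, 0.015, 0.22, 0], [1, 0.002, 0.015, 0.27, 0], [1, 0.002, 0.015, 0.3, 0], [1, 0.002, 0.015, 0.31, 0], [1, 0.002, 0.015, 0.31, 0]]}}

```text
time_s: 14.42
ee_pos: [584.7, -285.5, 77.9]
ee_rot: [180.0, 0.6, 0.1]
force: [-0.1, 0.2, 0.6]
gripper_width: 0.6
```

Run:
```python
from h import *
np.set_printoptions(precision=1,suppress=True)
s=env.state();print(s['time_s'],s['ee_pos'],s['ee_rot'],s['gripper_width'],s['force'])
for n in ('side','scene'): cv2.imwrite(f'pics/{n}13.png',env.grab_frame(n)[:,:,::-1])
b=cv2.imread('pics/side13.png')[180:380,200:420];a=cv2.imread('pics/scene13.png')[180:360,180:400]
cv2.imwrite('pics/c13.png',np.hstack([cv2.resize(a,(420,340)),cv2.resize(b,(378,340))]))
```

```text
14.4167 [ 584.7 -285.5   77.9] [180.    0.6   0.1] 0.5636008064569007 [-0.1  0.2  0.6]
```

View pics/c13.png

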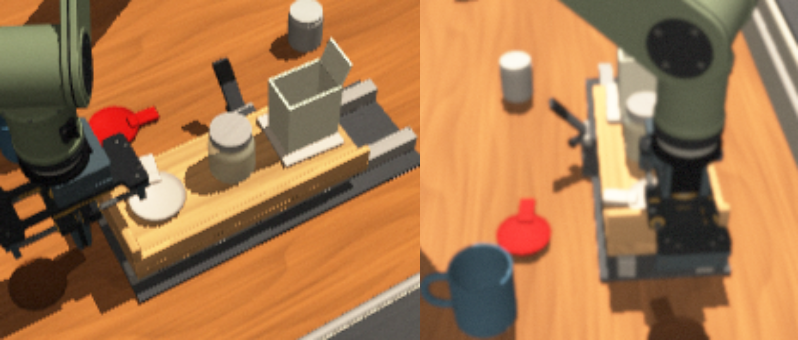

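>>> {"op": "arm_command", "data": {"targets": [[1, 0.004, -0.01, 0, 0], [1, 0.004, -0.02, 0, 0], [1, 0.004, -0.03, 0, 0], [1, 0.004, -0.038, 0, 0], [1, 0.004, -0.044, 0, 0], [1, 0.004, -0.05, 0, 0], [1, 0.004, -0.056, 0, 0], [1, 0.004, -0.062, 0, 0]]}}

```text
time_s: 15.18
ee_pos: [588.8, -256.0, 81.2]
ee_rot: [179.7, 0.2, 0.1]
force: [-0.8, -2.5, 0.1]
gripper_width: 0.5
```

>>> {"op": "arm_command", "data": {"targets": [[1, 0, -0.006, 0, 0], [1, 0, -0.013, 0, 0], [1, 0, -0.02, 0, 0], [1, 0, -0.028, 0, 0], [1, 0, -0.036, 0, 0], [1, 0, -0.044, 0, 0], [1, 0, -0.052, 0, 0], [1, 0, -0.06, 0, 0]]}}

```text
time_s: 15.85
ee_pos: [589.2, -225.6, 81.2]
ee_rot: [179.7, 0.2, 0.1]
force: [1.8, -4.3, -0.4]
gripper_width: 0.4
```

Run:
```python
from h import *
np.set_printoptions(precision=1,suppress=True)
s=env.state();print(s['time_s'],s['ee_pos'],s['ee_rot'],s['gripper_width'],s['force'])
for n in ('side','scene'): cv2.imwrite(f'pics/{n}14.png',env.grab_frame(n)[:,:,::-1])
b=cv2.imread('pics/side14.png')[180:380,200:420];a=cv2.imread('pics/scene14.png')[180:360,180:400]
cv2.imwrite('pics/c14.png',np.hstack([cv2.resize(a,(420,340)),cv2.resize(b,(378,340))]))
```

```text
15.85 [ 589.2 -225.6   81.2] [179.7   0.2   0.1] 0.38549975204058107 [ 1.8 -4.3 -0.4]
```

View pics/c14.png

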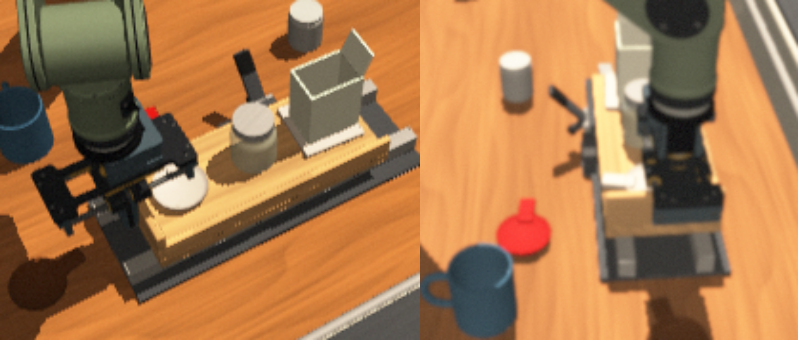

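>>> {"op": "arm_command", "data": {"targets": [[1, 0, -0.008, 0, 0], [1, 0, -0.016, 0, 0], [1, 0, -0.024, 0, 0], [1, 0, -0.032, 0, 0], [1, 0, -0.04, 0, 0], [1, 0, -0.048, 0, 0], [1, 0, -0.056, 0, 0], [1, 0, -0.064, 0, 0]]}}

```text
time_s: 16.62
ee_pos: [588.7, -192.1, 80.9]
ee_rot: [179.8, 0.3, 0.1]
force: [2.0, -4.0, -0.5]
gripper_width: 0.1
```

>>> {"op": "arm_command", "data": {"targets": [[1, 0, -0.007, 0, 0], [1, 0, -0.014, 0, 0], [1, 0, -0.02, 0, 0], [1, 0, -0.026, 0, 0], [1, 0, -0.031, 0, 0], [1, 0, -0.036, 0, 0], [1, 0, -0.04, 0, 0], [1, 0, -0.044, 0, 0]]}}

```text
time_s: 17.28
ee_pos: [588.7, -169.9, 80.9]
ee_rot: [179.8, 0.2, 0.1]
force: [1.7, -2.9, -0.4]
gripper_width: 0.7
```

>>> {"op": "arm_command", "data": {"targets": [[1, 0, -0.003, 0, 0], [1, 0, -0.006, 0, 0], [1, 0, -0.009, 0, 0], [1, 0, -0.012, 0, 0], [1, 0, -0.014, 0, 0], [1, 0, -0.016, 0, 0]]}}

```text
time_s: 17.78
ee_pos: [588.9, -168.3, 81.1]
ee_rot: [179.2, 0.2, 0.2]
force: [1.0, -23.3, -3.4]
gripper_width: 0.5
```

>>> {"op": "arm_command", "data": {"targets": [[1, 0, 0.01, 0, 0], [1, 0, 0.04, 0, 0], [1, 0, 0.1, -0.02, 0], [1, 0, 0.14, -0.08, 0], [1, 0, 0.16, -0.15, 0], [1, 0, 0.16, -0.22, 0], [1, 0, 0.16, -0.28, 0], [1, 0, 0.16, -0.3, 0]]}}

```text
time_s: 18.45
ee_pos: [591.1, -246.9, 237.5]
ee_rot: [179.1, -0.2, 0.2]
force: [-0.1, 0.1, 0.5]
gripper_width: 0.8
```

>>> {"op": "arm_command", "data": {"targets": [[1, -0.06, 0, -0.02, 0], [1, -0.13, 0, -0.04, 0], [1, -0.2, 0, -0.06, 0], [1, -0.25, 0, -0.08, 0], [1, -0.25, 0, -0.08, 0]]}}

```text
time_s: 18.87
ee_pos: [461.8, -246.1, 278.7]
ee_rot: [179.1, -0.2, 0.1]
force: [0.2, 0.3, -0.1]
gripper_width: 0.2
```

Run:
```python
from h import *
np.set_printoptions(precision=1,suppress=True)
for n in ('side','scene'): cv2.imwrite(f'pics/{n}15.png',env.grab_frame(n)[:,:,::-1])
s=env.state();print(s['time_s'],s['ee_pos'],s['gripper_width'],s['force'])
b=cv2.imread('pics/side15.png')[110:330,200:420];a=cv2.imread('pics/scene15.png')[160:340,210:430]
cv2.imwrite('pics/c15.png',np.hstack([cv2.resize(a,(440,360)),cv2.resize(b,(360,360))]))
```

```text
18.9667 [ 465.3 -246.4  277. ] 0.5263815230349401 [-0.4  0.5  0.5]
```

View pics/c15.png

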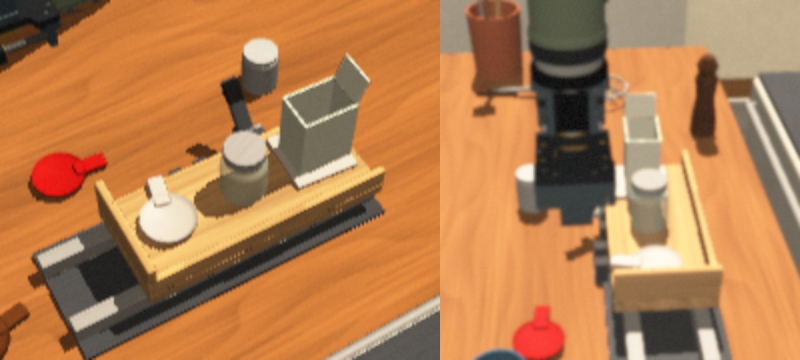

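View pics/scene15.png

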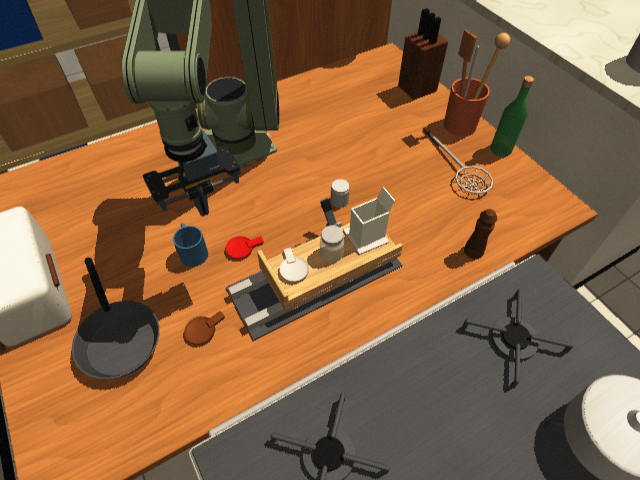

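Run:
```python
from h import *
np.set_printoptions(precision=1,suppress=True)
print((onz('scene',(351,210),168)+onz('scene',(387.5,203.5),168))/2,(onz('scene',(344,232.5),68)+onz('scene',(387.5,240),68))/2)
# edges: deck end board outer top corner before/after
print(onz('scene',(226,264),115),onz('scene',(210+98/2,160+185/2),115))
```

```text
[564.6 138.1 168. ] [577.9 127.2  68. ]
[ 507.2 -234.7  115. ] [ 516.4 -150.8  115. ]
```

>>> {"op": "arm_command", "data": {"targets": [[1, 0, -0.06, 0, 0], [1, 0, -0.14, 0, 0], [1, 0, -0.22, -0.02, 0], [1, 0, -0.3, -0.04, 0], [1, 0, -0.38, -0.06, 0], [1, 0, -0.46, -0.06, 0], [1, 0, -0.54, -0.06, 0], [1, 0, -0.62, -0.06, 0]]}}

```text
time_s: 19.63
ee_pos: [464.5, 66.8, 301.2]
ee_rot: [179.2, -0.1, 0.2]
force: [1.1, -0.1, -0.1]
gripper_width: 0.5
```

>>> {"op": "arm_command", "data": {"targets": [[1, 0, -0.07, 0, 0], [1, 0, -0.13, 0, 0], [1, 0, -0.13, 0, 0], [1, 0, -0.13, 0, 0]]}}

```text
time_s: 19.97
ee_pos: [464.4, 133.8, 298.7]
ee_rot: [179.1, 0.0, 0.5]
force: [0.4, 0.5, -0.3]
gripper_width: 0.5
```

Run:
```python
from h import *
np.set_printoptions(precision=1,suppress=True)
s=env.state(); print(s['time_s'],s['ee_pos'],s['ee_rot'])
cv2.imwrite('pics/wrist16.png',env.grab_frame('wrist')[:,:,::-1])
crop('pics/scene15.png','pics/c16.png',320,180,100,85,8)
```

```text
19.9667 [464.4 133.8 298.7] [179.1   0.    0.5]
```

View pics/wrist16.png

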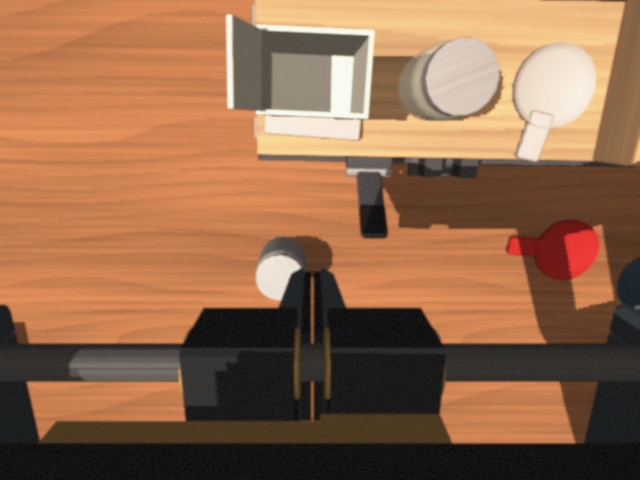

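View pics/c16.png

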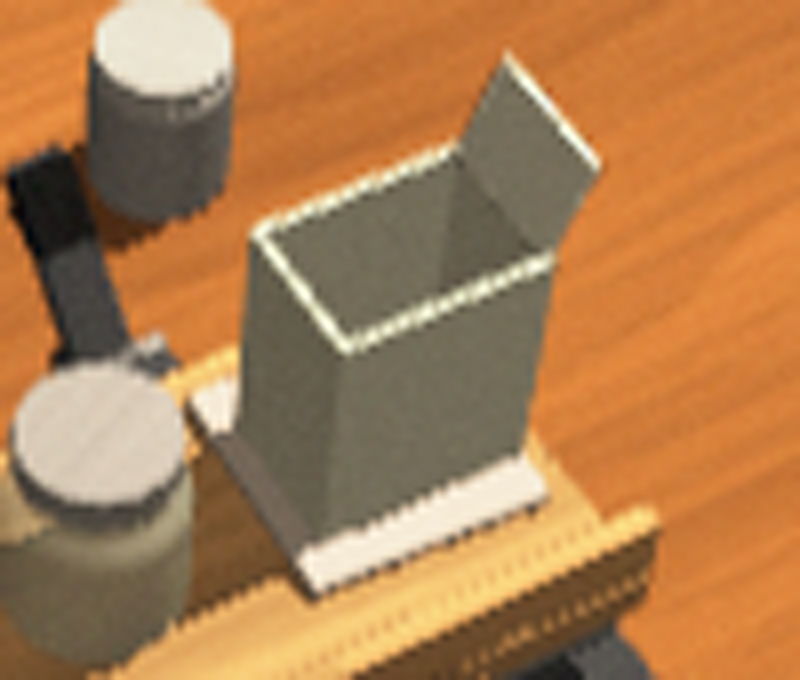

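Run:
```python
from h import *
np.set_printoptions(precision=1,suppress=True)
s=env.state()
P=lambda x,y,z: onz('scene',(320+x/8,180+y/8),z)
print('foot',P(237,430,68),P(322,540,68),P(522,462,68),(P(237,430,68)+P(522,462,68))/2)
print('tile',P(190,403,68),P(316,585,68),P(548,485,68),(P(190,403,68)+P(548,485,68))/2)
print('rim', (P(258,235,168)+P(550,260,168))/2)
W=lambda x,y,z: onz('wrist',(x,y),z,s)
r=[W(375,31,168),W(369,117,168)]; print('wrist rim -y edge',r,'center',np.mean(r,0)+[0,39,0])
t=[W(264,135,68),W(360,139,68)];print('wrist tile front edge',t,'center',np.mean(t,0)+[45,0,0])
```

```text
foot [549.6  94.8  68. ] [601.7  94.7  68. ] [608.2 169.4  68. ] [578.9 132.1  68. ]
tile [532.1  87.3  68. ] [615.8  83.3  68. ] [620.3 171.4  68. ] [576.2 129.3  68. ]
rim [577.5 132.8 168. ]
wrist rim -y edge [array([601.5,  91.4, 168. ]), array([546.9,  93. , 168. ])] center [574.2 131.2 168. ]
wrist tile front edge [array([531. , 176.2,  68. ]), array([527.8,  85.8,  68. ])] center [574.4 131.   68. ]
```

```bash
python3 -c "
from workcell import env
print(env.job_done(), env.state()['time_s'])"
```

```text
the job is handed in; nothing more can be done
the job is handed in; nothing more can be done
```

The job is done and handed in after about 20 s of the 72 s allowed; the system gives no verdict, so the result rests on my own checks.

**What I did:** I pressed the stop lever down with closed fingers until it met its stop at 32 N. I then gripped the container across its 56 mm side, stood it on the tile and let go. I pinched the lever and lifted it until it met its upper stop. Finally I pushed the shelf home at about 4 N until the end stop at 23 N, and backed off clear of everything.

**Last checks:**
- **Shelf:** the tile moved about 91 mm between the wrist views, against 90 mm of full travel. A rougher scene-camera reading of the end-board corner gave about 84 mm. I go by the tile reading, backed by the force at the end stop.
- **Container:** it stands upright about 0–4 mm off the tile centre (about 4 mm by its foot, under 1 mm in the wrist view). My first rough reading of the scene view showed about 17 mm. An enlarged crop and the wrist view both contradicted that.
- **Lever:** it slants up as it did at the start.
- **Jar and spoon rest:** they rode along upright on the shelf. I judged this by eye in the pictures and did not measure it.
- **Bystanders:** they look unmoved in the pictures.

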